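# Hook a dropped nut out of an opened welding machine

### The job

A large steel nut has fallen into the opened welding machine and lies on its base plate in the narrow gap between the transformer and the choke, where you must not touch it with the fingers. With the hook tool held in the gripper, reach in behind the nut and drag it out into the open in front of the two coils, then lay the hook down flat on the bench. Pick the nut up and set it in the round metal parts dish, lowering it in rather than dropping it from a height, and leave the pliers, screwdriver and wire spool where they are.

Things in the scene. Friction and masses are not known exactly. Their poses are not given: they have to be found in the camera images.
- gap_mouth (a point): Fixed point on the welder: on top of its flat base plate (25 mm above the bench), mid-width of the gap's mouth. y points straight out of the gap to the open side, x along the machine, z up. The gap is 72 mm wide (x -36 to +36), open above; the coils and cores beside it reach from y = -155 to 0 (the cores from -140 to -15). In front the plate is bare and lipless to y = +110, where it ends.
- transformer (a point): Centre of the top of the laminated transformer core, on the gap's -x side: 154 mm along the machine, 125 mm deep (its coil 155), top 150 mm above the base plate, a circuit board up to 45 mm higher. Axes as gap_mouth. A black end panel with a tube handle, up to 300 mm above the plate, closes each end of the machine, 230 mm from the gap's middle, from y -170 to +110 of gap_mouth.
- choke (a point): Centre of the top of the choke (smaller core with a copper coil), on the gap's +x side: 84 mm along the machine, 125 mm deep (its coil 155), top 85 mm above the base plate. Axes as gap_mouth. Beyond it (gap_mouth x +137 to +228) is the fan, 150 mm high.
- nut_center (a point): Centre of the loose steel hexagon nut: 24 mm across flats, 28 mm across corners, 13 mm high, with an open 16 mm bore, about 34 g. It lies flat; z is the bore's axis, one pair of flats faces along +x and -x (others every 60 degrees). It starts in the gap, 50 to 105 mm behind the mouth and within 7 mm of the gap's middle.
- hook_grip (a point): Point to grip the loose hook tool (about 150 g), near its centre of mass: mid-width and mid-height of its flat red-and-black handle, 9 mm above the tool's underside. x runs along the tool towards the hook, z up. The handle is 28 mm wide (y), 18 mm high, from x = -90 to +30 mm; a straight 6 mm steel rod goes on to x = +225 mm. Held level, nothing is lower than the handle's underside.
- hook_bend (a point): The rod's square bend at the hook end of the tool, on the rod's axis, 225 mm ahead of hook_grip and 8 mm above the tool's underside; same axes as hook_grip. From here the rod turns to +y for 36 mm, then back to -x for 8 mm: a J lying level, its pocket 30 mm wide inside, open towards the handle (-x). Lengths are to the axis of the 6 mm rod.
- dish: Loose round metal parts dish standing on the bench, 400 g: origin at the centre of its underside, outside diameter 140 mm at the rim and 110 mm at the foot, 28 mm high, flat inner floor 4 mm above the bench, about 105 mm across.
- spool: Bystander: wire spool standing on end, 90 mm diameter, 52 mm high; origin at the centre of its underside. Dish and spool may change places.
- pliers: Bystander: side cutters with blue handles lying flat, about 145 mm long (x along them, jaws at +x), 14 mm high; origin under the pivot.
- screwdriver: Bystander: screwdriver lying on the bench, 200 mm long, along its x.
Not all that is in view belongs to the job. There is more than one size of the dish; the job needs the smallest.

How it is judged:
By the outcome, as a careful person would: the job done as asked, in the order asked, and still so for the second after the job is handed in, with the robot touching nothing.
It also fails if it takes over 67 s, if anything falls off the work surface, if the arm or the gripper's body presses on something with over 40 N, if the wrist force passes 120 N, or if a joint passes its speed limit or range.

### The arm

A 6-joint arm with a two-finger parallel gripper is mounted at the origin on the work surface. World frame = base frame: x ahead of the robot, y to its left, z up, the work surface at z = 0. Lengths are in m, angles in rad, forces in N, time in s.
With the tool pointing down it reaches from about 0.425 to 0.925 m from the base axis. Payload 12.5 kg.
Tool frame: the origin (TCP) lies at the very end of the fingers, on their centre line; the grasp point (between the pads) lies 19 mm behind it (tcp_to_grasp is the distance from the TCP to the grasp point, in m); z points along the fingers, y is the line along which they close (so a half turn about z gives the same grasp; the last joint's range is limited). The gripper opens to 85 mm and grips with 20 to 120 N. Pads are 22 mm wide; open, the fingers measure 114 mm over their backs; the gripper's body (76 mm by 85 mm) begins 54 mm behind the grasp point. The pads swing forward as they close: fully open they stand 13 mm farther back than shut.
Start: joints at [1.088, 0.491, 1.559, -0, 1.092, -0.106], TCP at [0.23, 0.581, 0.231] pointing down, gripper open.
Joint ranges: [-3.1, 3.1], [-0.84, 2.19], [0.05, 2.79], [-1.13, 4.28], [0.06, 2.93], [-2.69, 2.69]. Speed limits (rad/s): [2.22, 2.22, 2.79, 3.14, 3.14, 3.14].

### API

Orientations are given as a unit quaternion [x, y, z, w].
In Python, from bench import * gives the robot as it stands. The module is installed in compiled form; this text tells all that it offers.
- The arm moves only by the shell command python3 -m jog 'ROWS' [OPENING] [FORCE]. ROWS is JSON, one flat list of numbers, 6 for each row, row after row: the shift along the tool's x, y, z in cm, then the turn, a rotation vector about the tool's x, y, z in degrees. In form: [dx, dy, dz, wx, wy, wz, dx, dy, dz, wx, wy, wz, ...]. A call has 1 to 5 rows; each row shifts and turns the commanded pose from where the row before left it, along the tool's axes as they then stand; what a row does not reach is not made up. A row lasts 1/12 s, in which the tool goes at most 41.7 mm and 7.16 degrees, less where a joint would pass 70% of its speed; a pose out of reach is approached as far as the arm can. A call with a gripper value outside its range is refused whole. OPENING is the opening, from 0 (shut) to 1 (fully open), set as the call begins (- or left out, the last holds). The fingers move at their own pace and stop on an object; FORCE is the grip in N (left out, the last holds). Time passes only in rows, so rows that do not move let the fingers close. It gives the time, the measured TCP pose, the force, the opening and the grip force at its end, in the units of the state.
- sense(): the state, without advancing time (a new reading comes with each control period).
- capture(name): name is "side" or "top" or "wrist"; returns the picture (384x512x3 uint8, red, green, blue); there is no depth.
- camera_info(name): a dict with "intrinsics" (3x3 intrinsics, pixels), "dist_coeffs" ([k1, k2, p1, p2, k3] as OpenCV has them; the pictures are not rectified), "world_to_cam" (4x4, takes a point from world to camera coordinates); the wrist camera has in their place "T_tool_cam" (4x4, takes a point from camera to tool coordinates, whose origin is the TCP and whose axes are the flange's). Camera axes: x right, y down, z forward; pixel columns grow to the right and rows downward; lengths in m; the calibration is good to about 2 mm. A picture is of the moment at which its call begins: read the wrist's pose just before it. camera_info takes no time and is no camera call.
- job_done(): hands the job in; it is judged then, once.
Trained networks look in the newest picture that a camera, given by its name, has taken for a name from the list of things; names that differ only in an ending like _2 or _b are one class to them, and where a whole thing is asked for, a point or a joint stands for the part that bears it (a point fixed in the world has none). Each returns a list of dicts, best first, with "p" (0 to 1); they miss things now and then, are a little off and sometimes report something else, mostly with a low value. They report only what shows in the picture. A call takes as long as a camera call. They do not tell look-alikes from the thing itself.
- outline_of(camera, label): "pixels" (384x512 bool, what is visible of it) and "box" ([left, top, right, bottom] in pixels, round what is visible of it).
The state is a dict: "time": time; "qpos": joint angles; "qvel": joint speeds; "joint_efforts": joint torques, N m; "ee_pos": TCP position; "orientation": TCP orientation; "force": force on the tool from outside, world axes, zero at the start; "ft_torque": the same for the moment, N m; "width": finger opening in m; "finger_force": force on a finger pad.
Only numpy, scipy, OpenCV 4.12 (cv2) and the standard library are available. Lean on these libraries where they do the work, as an engineer would, in place of code of your own. Each camera call takes 0.05 s, during which the arm holds its last target. There are 200 camera calls.

## Working session

There is one attempt and no reset: what is moved stays moved. The work goes in short steps, Python scripts to look and compute and a shell command to move; the robot and the scene stay as the last step left them, time stands still between calls to the robot, and variables do not carry over. Pictures are saved under pics/ and viewed, at most 12 in all, crops included, and the job is handed in when it is done.

```bash
mkdir -p pics
cat > h.py <<'E'
from bench import *
import numpy as np, cv2
from scipy.spatial.transform import Rotation as R
def cam(name):
    c=camera_info(name);K=np.array(c["intrinsics"]);D=np.array(c["dist_coeffs"])
    if name=="wrist":
        s=sense();T=np.eye(4);T[:3,:3]=R.from_quat(s["orientation"]).as_matrix();T[:3,3]=s["ee_pos"]
        W=np.linalg.inv(T@np.array(c["T_tool_cam"]))
    else: W=np.array(c["world_to_cam"])
    return K,D,W
def ray(C,uv,z):
    K,D,W=C;p=cv2.undistortPoints(np.array(uv,float).reshape(-1,1,2),K,D).reshape(-1,2)
    d=np.c_[p,np.ones(len(p))]@W[:3,:3];o=-W[:3,:3].T@W[:3,3]
    return o+d*((z-o[2])/d[:,2])[:,None]
def proj(C,P):
    K,D,W=C;return cv2.projectPoints(np.array(P,float).reshape(-1,3),cv2.Rodrigues(W[:3,:3])[0],W[:3,3],K,D)[0].reshape(-1,2)
def save(im,n): cv2.imwrite("pics/"+n+".png",im[:,:,::-1])
E
python3 - <<'E'
from h import *
np.set_printoptions(precision=3,suppress=True)
for n in ["top","side"]:
    im=capture(n);save(im,n+"0")
    C=cam(n);print(n,-C[2][:3,:3].T@C[2][:3,3])
    for l in ["nut_center","hook_grip","dish","spool","pliers","screwdriver","transformer","choke"]:
        for o in outline_of(n,l)[:3]:
            m=o["pixels"];ys,xs=np.nonzero(m);print(l,round(o["p"],2),o["box"],len(xs),ray(C,[[xs.mean(),ys.mean()]],0.01)[0])
print(sense()["time"],sense()["orientation"])
E
```

```text
top [0.333 0.046 1.428]
hook_grip 0.83 [169.5, 209.9, 266.3, 230.0] 334 [0.485 0.253 0.01 ]
dish 0.87 [125.7, 271.7, 184.2, 328.5] 2604 [0.252 0.372 0.01 ]
dish 0.77 [147.8, 103.1, 202.1, 156.2] 2316 [0.804 0.309 0.01 ]
dish 0.7 [119.0, 204.0, 159.2, 246.4] 1455 [0.48 0.43 0.01]
spool 0.56 [209.6, 164.5, 239.1, 194.7] 691 [0.633 0.151 0.01 ]
spool 0.51 [320.4, 82.6, 442.8, 276.9] 17043 [ 0.617 -0.319  0.01 ]
pliers 0.61 [230.5, 122.0, 275.2, 140.8] 281 [0.786 0.041 0.01 ]
screwdriver 0.65 [150.1, 171.3, 183.8, 178.0] 209 [0.659 0.339 0.01 ]
transformer 0.57 [147.8, 169.3, 182.6, 175.9] 192 [0.659 0.343 0.01 ]
choke 0.75 [316.7, 83.5, 441.1, 274.1] 17221 [ 0.618 -0.319  0.01 ]
side [ 0.481 -0.826  0.875]
nut_center 0.3 [166.2, 197.3, 411.8, 363.6] 24631 [ 0.604 -0.268  0.01 ]
hook_grip 0.71 [235.1, 168.4, 255.5, 226.4] 240 [0.487 0.199 0.01 ]
hook_grip 0.32 [270.6, 177.9, 291.8, 204.8] 538 [0.631 0.168 0.01 ]
dish 0.86 [160.6, 145.1, 205.8, 177.7] 1002 [0.248 0.387 0.01 ]
dish 0.8 [217.1, 142.5, 254.0, 167.8] 580 [0.477 0.44  0.01 ]
dish 0.68 [297.0, 152.0, 343.0, 183.9] 1083 [0.805 0.325 0.01 ]
spool 0.73 [270.4, 179.5, 293.6, 204.7] 525 [0.632 0.17  0.01 ]
pliers 0.56 [325.7, 204.8, 339.4, 230.7] 95 [0.787 0.022 0.01 ]
screwdriver 0.55 [280.7, 158.4, 285.3, 171.5] 93 [0.659 0.339 0.01 ]
transformer 0.84 [168.6, 198.7, 408.3, 362.6] 24496 [ 0.603 -0.268  0.01 ]
choke 0.79 [168.1, 196.8, 410.2, 363.6] 24518 [ 0.603 -0.269  0.01 ]
0.9 [0.187 0.982 0.    0.   ]
```

View pics/top0.png

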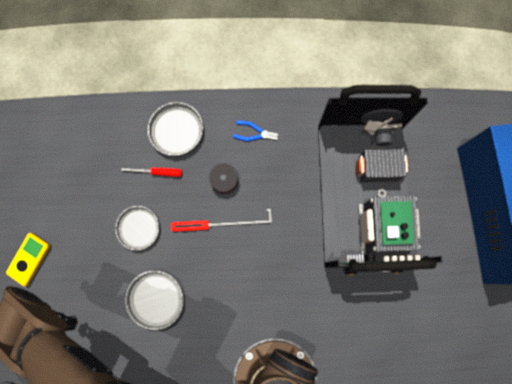

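View pics/side0.png

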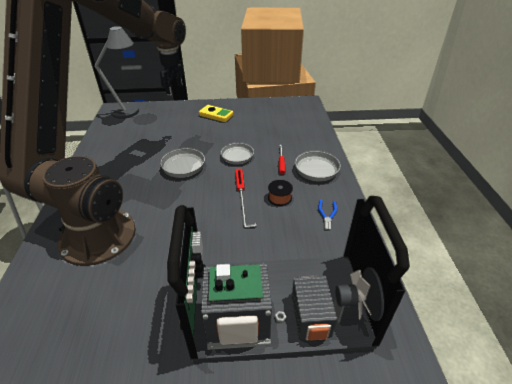

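The top view shows the hook at (172–271, 208–230) with its J pointing image-up (world +x), and the machine at (318–440, 85–275). The nut lies in the gap at about (382, 193) in the top view and (281, 316) in the side view. The smallest dish is at (137, 228).

Run:
```python
from h import *
np.set_printoptions(precision=4,suppress=True)
t=cv2.imread("pics/top0.png");s=cv2.imread("pics/side0.png")
a=cv2.resize(t[85:275,310:440],None,fx=3.1,fy=3.1,interpolation=cv2.INTER_CUBIC)
b=cv2.resize(s[275:345,245:325],None,fx=4.9,fy=4.9,interpolation=cv2.INTER_CUBIC)
c=cv2.resize(t[200:240,165:277],None,fx=3.5,fy=3.5,interpolation=cv2.INTER_CUBIC)
o=np.zeros((600,800,3),np.uint8);o[:a.shape[0],:a.shape[1]]=a;o[:b.shape[0],405:405+b.shape[1]]=b[:,:395];o[350:350+c.shape[0],405:405+c.shape[1]]=c
cv2.imwrite("pics/comp.png",o)
C=cam("top")
for uv,z in [((382,193),.034),((320,130),.025),((326,264),.025),((172,226),.01),((269.5,223),.008),((269,210),.008),((208,225.5),.01)]: print(uv,ray(C,[uv],z)[0])
C=cam("side");print(ray(C,[(281,316)],.034))
```

```text
(382, 193) [ 0.5734 -0.3528  0.034 ]
(320, 130) [ 0.7855 -0.1644  0.025 ]
(326, 264) [ 0.3548 -0.1664  0.025 ]
(172, 226) [0.4826 0.3148 0.01  ]
(269.5, 223) [0.4875 0.0056 0.008 ]
(269, 210) [0.529  0.0063 0.008 ]
(208, 225.5) [0.4825 0.1999 0.01  ]
[[ 0.5736 -0.3476  0.034 ]]
```

View pics/comp.png

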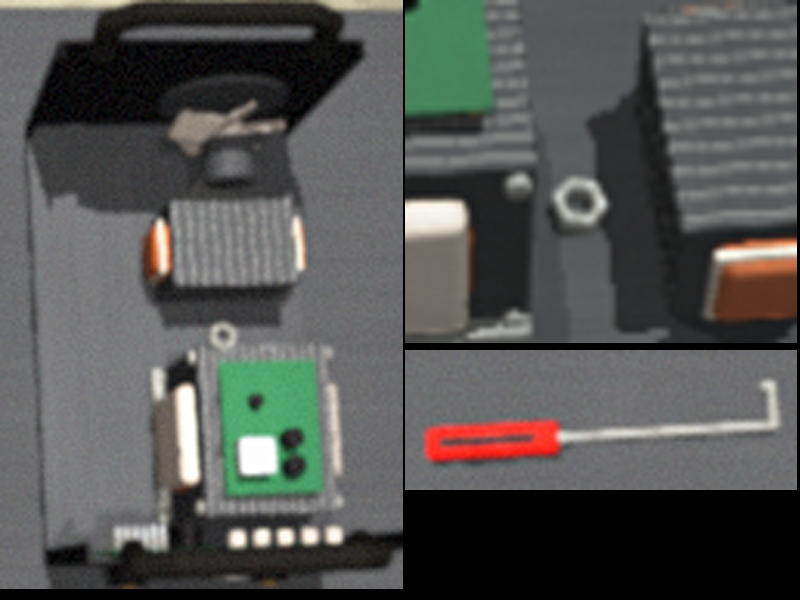

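```bash
cat >> h.py <<'E'
def togo(P,yaw):
    "shift (cm) in tool axes once tool y has world heading yaw (deg), and the turn wz (deg) needed first"
    s=sense();r=R.from_quat(s["orientation"]).as_matrix();y0=np.degrees(np.arctan2(r[1,1],r[0,1]))
    a=np.radians(yaw);Y=np.array([np.cos(a),np.sin(a),0]);Z=np.array([0,0,-1.]);X=np.cross(Y,Z)
    d=(np.array(P)-s["ee_pos"])*100
    print("t",s["time"],"turn wz",round(y0-yaw,2),"shift",np.round([d@X,d@Y,d@Z],2),"tilt",np.round(r[:,2],4))
E
python3 - <<'E'
from h import *
np.set_printoptions(precision=4,suppress=True)
C=cam("top")
g=ray(C,[(199.3,225.6)],.018)[0];b=ray(C,[(270.7,221.8)],.008)[0];h=ray(C,[(171.3,226.9)],.018)[0]
d=b-h;print(g,b,h,"hookx heading",np.degrees(np.arctan2(d[1],d[0])),np.hypot(*(b-g)[:2]),np.hypot(*(b-h)[:2]))
print("choke gap edge",ray(C,[(310+230/3.1,85+288/3.1)],.11),"transf edge",ray(C,[(310+265/3.1,85+346/3.1)],.175))
for p in [(319,127),(324.5,265.6)]: print(ray(C,[p],.025))
togo([g[0],g[1],.2],np.degrees(np.arctan2(d[1],d[0]))+90)
E
```

```text
[0.4818 0.2265 0.018 ] [0.4913 0.0017 0.008 ] [0.4789 0.3154 0.018 ] hookx heading -87.74989739947257 0.2249767449068112 0.31395161486278006
choke gap edge [[ 0.6064 -0.3407  0.11  ]] transf edge [[ 0.538  -0.3514  0.175 ]]
[[ 0.7957 -0.1616  0.025 ]]
[[ 0.3499 -0.1615  0.025 ]]
t 0.9 turn wz 66.16 shift [-36.43  23.77   3.13] tilt [ 0.      0.0001 -1.    ]
```

```bash
python3 -m jog '[0,0,0,0,0,6.6, 0,0,0,0,0,6.6, 0,0,0,0,0,6.6, 0,0,0,0,0,6.6, 0,0,0,0,0,6.6]' 1
python3 -m jog '[0,0,0,0,0,6.6, 0,0,0,0,0,6.6, 0,0,0,0,0,6.6, 0,0,0,0,0,6.6, 0,0,0,0,0,6.6]'
python3 -m jog '[-3.04,1.98,0.26,0,0,0, -3.04,1.98,0.26,0,0,0, -3.04,1.98,0.26,0,0,0, -3.04,1.98,0.26,0,0,0, -3.04,1.98,0.26,0,0,0]'
python3 -m jog '[-3.04,1.98,0.26,0,0,0, -3.04,1.98,0.26,0,0,0, -3.04,1.98,0.26,0,0,0, -3.04,1.98,0.26,0,0,0, -3.04,1.98,0.26,0,0,0]'
python3 -m jog '[-3.04,1.98,0.26,0,0,0, -3.04,1.98,0.26,0,0,0, 0,0,0,0,0,0,0,0,0,0,0,0]'
python3 - <<'E'
from h import *
np.set_printoptions(precision=4,suppress=True)
C=cam("wrist");im=capture("wrist");save(im,"w1")
for o in outline_of("wrist","hook_grip")[:2]: print(o["p"],o["box"],o["pixels"].sum())
print("proj grip,bend,handle end",proj(C,[[.4818,.2265,.018],[.4913,.0017,.008],[.4789,.3154,.018]]))
togo([.4818,.2265,.004],2.25)
E
```

```text
time: 1.32
ee_pos: [0.23, 0.5812, 0.2313]
orientation: [0.461, 0.887, 0.0, 0.0]
force: [0.3, 0.0, -0.6]
width: 0.0855
finger_force: 0.0
time: 1.73
ee_pos: [0.23, 0.5812, 0.2313]
orientation: [0.694, 0.72, 0.0, -0.0]
force: [-0.0, -0.4, -0.1]
width: 0.0856
finger_force: 0.0
time: 2.15
ee_pos: [0.3359, 0.4321, 0.2183]
orientation: [0.692, 0.722, 0.0, 0.0]
force: [0.9, 0.9, 0.2]
width: 0.0855
finger_force: 0.0
time: 2.57
ee_pos: [0.4414, 0.2842, 0.2054]
orientation: [0.692, 0.722, 0.0, 0.0]
force: [0.4, 0.3, -0.2]
width: 0.0853
finger_force: 0.0
time: 2.9
ee_pos: [0.4835, 0.2253, 0.1999]
orientation: [0.693, 0.721, -0.0, -0.0]
force: [-0.2, 0.1, -0.4]
width: 0.0853
finger_force: 0.0
0.91 [241.4, 70.6, 286.0, 342.4] 4298
proj grip,bend,handle end [[251.4241 169.711 ]
 [252.465  339.5752]
 [251.7989  77.924 ]]
t 3.0 turn wz 0.14 shift [-0.04 -0.06 19.61] tilt [-0.0001  0.0002 -1.    ]
```

View pics/w1.png

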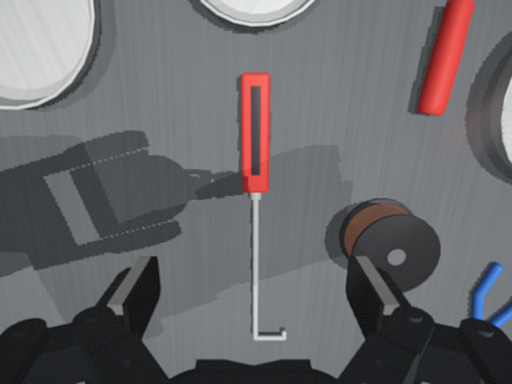

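The hook lies straight along the image column 256, with the handle at rows 73–192, the bend at (256, 338) and the J pointing right (world +x).

Run:
```python
from h import *
np.set_printoptions(precision=4,suppress=True)
C=cam("wrist")
h=ray(C,[(255.5,73)],.018)[0];f=ray(C,[(256.5,192)],.018)[0];b=ray(C,[(256,338)],.008)[0]
d=b-h;hd=np.degrees(np.arctan2(d[1],d[0]));print(h,f,b,hd,np.linalg.norm((f-h)),np.linalg.norm(d[:2]))
g=b-d/np.linalg.norm(d[:2])*.225;print(g)
togo([g[0],g[1],.004],hd+90)
```

```text
[0.4808 0.3216 0.018 ] [0.487  0.2043 0.018 ] [0.4953 0.006  0.008 ] -87.3832693856055 0.11742384272852532 0.31598013114127615
[0.485  0.2307 0.0151]
t 3.0 turn wz -0.22 shift [ 0.37  0.27 19.61] tilt [-0.0001  0.0002 -1.    ]
```

```bash
python3 -m jog '[0.4,0.27,3.9,0,0,-0.2, 0,0,3.9,0,0,0, 0,0,3.9,0,0,0, 0,0,3.9,0,0,0, 0,0,2.5,0,0,0]' 
python3 -m jog '[0,0,1.0,0,0,0, 0,0,0.6,0,0,0, 0,0,0,0,0,0]' 
python3 -m jog '[0,0,0,0,0,0,0,0,0,0,0,0,0,0,0,0,0,0,0,0,0,0,0,0,0,0,0,0,0,0]' 0 80
python3 -m jog '[0,0,0,0,0,0,0,0,0,0,0,0,0,0,0,0,0,0,0,0,0,0,0,0,0,0,0,0,0,0]'
python3 -m jog '[0,0,0,0,0,0,0,0,0,0,0,0,0,0,0,0,0,0,0,0,0,0,0,0,0,0,0,0,0,0]'
```

```text
time: 3.42
ee_pos: [0.4834, 0.2318, 0.0163]
orientation: [0.69, 0.724, -0.001, -0.001]
force: [0.5, 0.2, -0.6]
width: 0.0856
finger_force: 0.0
time: 3.67
ee_pos: [0.485, 0.2315, 0.003]
orientation: [0.69, 0.723, -0.0, -0.0]
force: [0.4, -1.5, 0.1]
width: 0.0851
finger_force: 0.0
time: 4.08
ee_pos: [0.4856, 0.2309, 0.0041]
orientation: [0.691, 0.723, 0.001, 0.0]
force: [-10.0, -3.6, 49.4]
width: 0.0261
finger_force: 78.2
time: 4.5
ee_pos: [0.4856, 0.2309, 0.0043]
orientation: [0.691, 0.723, 0.001, 0.0]
force: [-2.4, 0.2, 10.9]
width: 0.0261
finger_force: 79.6
time: 4.92
ee_pos: [0.4856, 0.2309, 0.0043]
orientation: [0.691, 0.723, 0.001, 0.0]
force: [-2.3, -0.3, 12.0]
width: 0.0258
finger_force: 79.6
```

```bash
python3 -m jog '[0,0,-1,0,0,0, 0,0,-2.5,0,0,0, 0,0,-3,0,0,0, 0,0,-3,0,0,0, 0,0,-1.5,0,0,2.6]'
python3 - <<'E'
from h import *
togo([.555,.005,.1],0)
E
```

```text
time: 5.33
ee_pos: [0.4859, 0.231, 0.1168]
orientation: [0.707, 0.707, 0.002, 0.001]
force: [0.7, 1.0, -1.0]
width: 0.0258
finger_force: 79.2
t 5.3333 turn wz 0.05 shift [-22.6    6.91   1.68] tilt [ 0.0033  0.0012 -1.    ]
```

```bash
python3 -m jog '[-3,0.9,0.2,0,0,0, -3.2,1,0.2,0,0,0, -3.2,1,0.2,0,0,0, -3.2,1,0.3,0,0,0, -3.2,1,0.3,0,0,0]' 
python3 -m jog '[-3.2,1,0.3,0,0,0, -3.6,1.0,0.2,0,0,0, 0,0,0,0,0,0, 0,0,0,0,0,0]'
python3 - <<'E'
from h import *
np.set_printoptions(precision=4,suppress=True)
s=sense();print(s["ee_pos"],s["time"])
e=np.array(s["ee_pos"]);B=e+[0,-.225,.004]  # predicted bend
pts=[B,B+[.036,0,0],[.573,-.35,.0315]]
t=capture("top");q=capture("side");
ct=[int(v) for v in proj(cam("top"),[B])[0]];cs=[int(v) for v in proj(cam("side"),[B])[0]]
print(proj(cam("top"),pts),proj(cam("side"),pts))
print([ (o["p"],o["box"]) for o in outline_of("side","hook_grip")[:1]])
def crop(im,c,w,h,f):
    x=c[0]-w//2;y=c[1]-h//2;print("crop",x,y);return cv2.resize(im[y:y+h,x:x+w],None,fx=f,fy=f,interpolation=cv2.INTER_CUBIC)
a=crop(t,(ct[0],ct[1]),100,140,4);b=crop(q,(cs[0],cs[1]+20),100,140,4)
save(np.hstack([a,b]),"c2")
E
```

```text
time: 5.75
ee_pos: [0.5344, 0.0713, 0.1018]
orientation: [0.707, 0.707, 0.0, 0.0]
force: [0.5, 0.8, -1.1]
width: 0.0258
finger_force: 79.2
time: 6.08
ee_pos: [0.5544, 0.0031, 0.0964]
orientation: [0.708, 0.706, 0.0, -0.0]
force: [0.3, 0.4, -1.1]
width: 0.0259
finger_force: 79.1
[0.5544 0.0031 0.0964] 6.0833
[[345.6801 196.0461]
 [345.1036 184.2496]
 [380.9536 193.2678]] [[269.6292 261.5918]
 [282.7109 260.8991]
 [280.8327 317.361 ]]
[(0.6, [258.8, 193.4, 282.2, 261.6])]
crop 295 126
crop 219 211
```

View pics/c2.png

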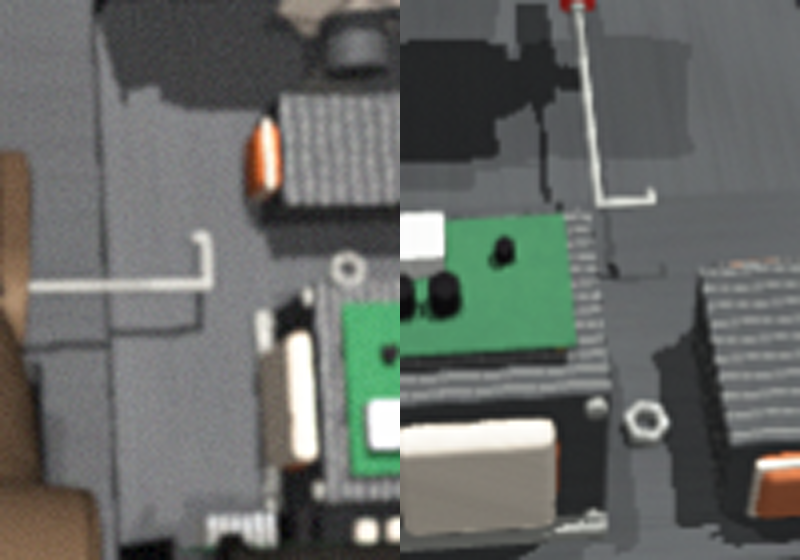

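The picture shows the hook level and straight over the plate, with its bend at top px (347, 197) and side px (269, 262), and the nut at (382, 193) and (281, 316).

Run:
```python
from h import *
from scipy.optimize import least_squares
np.set_printoptions(precision=4,suppress=True)
T,S=cam("top"),cam("side")
def tri(a,b,x0):
    r=least_squares(lambda p:np.r_[proj(T,p)[0]-a,proj(S,p)[0]-b],x0);return r.x,r.fun
for a,b in [((347,197.2),(269,261.8)),((382,193),(280.75,316.2))]: print(tri(np.array(a),np.array(b),[.55,-.2,.1]))
togo([.555,-.16,.09],0)
```

```text
(array([ 0.5514, -0.225 ,  0.1035]), array([-0.033 , -0.3622, -0.3247,  0.0677]))
(array([ 0.5724, -0.3512,  0.0394]), array([ 0.0024,  0.027 ,  0.0216, -0.0045]))
t 6.2333 turn wz 0.05 shift [-16.57   0.11   0.64] tilt [-0.0002  0.0002 -1.    ]
```

```bash
python3 -m jog '[-3,0.3,0,0,0,0, -3.2,0,0,0,0,0, -3.2,0,0,0,0,0, -3.2,0,0,0,0,0, -3,0,0,0,0,0]' 
python3 -m jog '[0,0,0,0,0,0,0,0,2,0,0,0, 0,0,2,0,0,0, 0,0,1.5,0,0,0, 0,0,0.5,0,0,0]' 
python3 -m jog '[0,0,0.3,0,0,0,0,0,0,0,0,0]'
python3 - <<'E'
from h import *
t=capture("top");q=capture("side")
f=lambda im,x,y,w,h:cv2.resize(im[y:y+h,x:x+w],None,fx=5,fy=5,interpolation=cv2.INTER_CUBIC)
save(np.hstack([f(t,340,155,75,80),f(q,245,270,75,80)]),"c3")
E
```

```text
time: 6.65
ee_pos: [0.5573, -0.1512, 0.0964]
orientation: [0.706, 0.708, 0.0, 0.0]
force: [1.4, 0.3, -1.1]
width: 0.0264
finger_force: 79.1
time: 7.07
ee_pos: [0.5565, -0.1494, 0.0344]
orientation: [0.706, 0.708, -0.001, -0.001]
force: [-0.0, -0.5, -2.2]
width: 0.0258
finger_force: 79.1
time: 7.23
ee_pos: [0.5574, -0.1503, 0.0331]
orientation: [0.707, 0.708, -0.0, -0.0]
force: [-0.3, 0.7, -0.6]
width: 0.0264
finger_force: 79.1
```

View pics/c3.png

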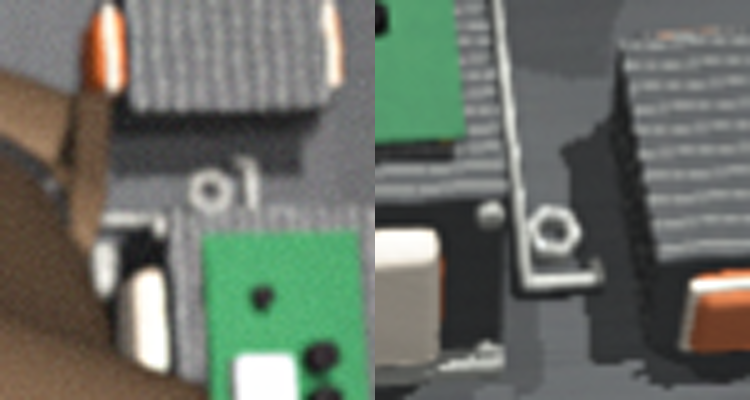

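The J now lies behind the nut: in the side crop the rod passes left of the nut and the bend is behind it, at about (545, 280). I'll lower it a little and pull gently.

```bash
python3 -m jog '[0,0,0.2,0,0,0,0.5,0,0,0,0,0,0.8,0,0,0,0,0,1,0,0,0,0,0,1.3,0,0,0,0,0]'
python3 -m jog '[1.5,0,0,0,0,0,1.5,0,0,0,0,0,1.5,0,0,0,0,0,1.5,0,0,0,0,0,1.5,0,0,0,0,0]'
python3 -m jog '[1.3,0,0,0,0,0,1.1,0,0,0,0,0,0.9,0,0,0,0,0,0.8,0,0,0,0,0,0.6,0,0,0,0,0]'
python3 -m jog '[0.6,0,0,0,0,0,0.5,0,0,0,0,0,0.4,0,0,0,0,0,0.2,0,0,0,0,0,0,0,0,0,0,0]'
python3 - <<'E'
from h import *
t=capture("top");q=capture("side")
f=lambda im,x,y,w,h:cv2.resize(im[y:y+h,x:x+w],None,fx=4,fy=4,interpolation=cv2.INTER_CUBIC)
save(np.hstack([f(t,310,150,100,90),f(q,230,230,100,90)]),"c4")
E
```

```text
time: 7.75
ee_pos: [0.5573, -0.1143, 0.0313]
orientation: [0.707, 0.707, 0.0, 0.0]
force: [0.3, -1.3, -1.4]
width: 0.0258
finger_force: 79.1
time: 8.17
ee_pos: [0.557, -0.0383, 0.0312]
orientation: [0.707, 0.707, 0.0, -0.0]
force: [-0.4, -0.2, -0.7]
width: 0.0258
finger_force: 79.1
time: 8.58
ee_pos: [0.5572, 0.0077, 0.0311]
orientation: [0.707, 0.707, 0.0, -0.0]
force: [-0.2, -0.1, -1.6]
width: 0.0261
finger_force: 79.2
time: 9.0
ee_pos: [0.5573, 0.0241, 0.0311]
orientation: [0.707, 0.707, 0.0, -0.0]
force: [-0.4, -0.1, -1.2]
width: 0.026
finger_force: 79.1
```

View pics/c4.png

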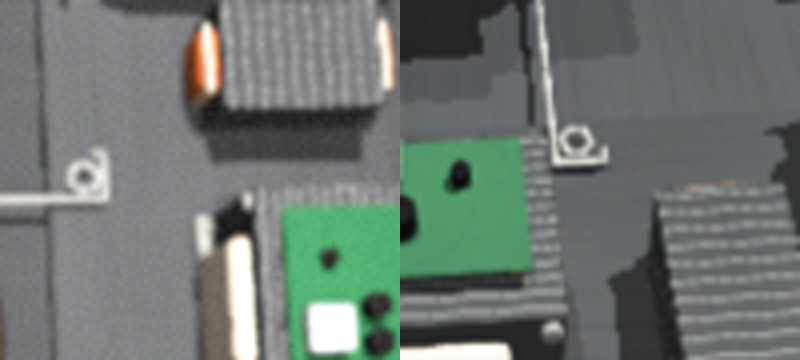

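The nut is out on the bare plate at top px (331, 194), still inside the J. I'll lift the hook off and lay it back where it was.

```bash
python3 -m jog '[-0.3,0,0,0,0,0,0,0,-0.7,0,0,0,0,0,-2,0,0,0,0,0,-2.5,0,0,0,0,0,-2,0,0,0]'
python3 -m jog '[3.4,-1.1,0,0,0,0,3.5,-1.2,0,0,0,0,3.5,-1.2,0,0,0,0,3.5,-1.2,0,0,0,0,3.5,-1.2,0,0,0,0]'
python3 -m jog '[3.4,-1.2,0,0,0,0,0,0,0,0,0,0,0,0,3,0,0,0,0,0,3,0,0,0,0,0,2,0,0,0]'
python3 -m jog '[0,0,0.8,0,0,0,0,0,0,0,0,0,0,0,0,0,0,0]'
```

```text
time: 9.52
ee_pos: [0.5573, 0.0205, 0.1047]
orientation: [0.707, 0.707, 0.0, 0.0]
force: [-0.1, -0.4, -0.9]
width: 0.0259
finger_force: 79.1
time: 9.93
ee_pos: [0.4976, 0.196, 0.1038]
orientation: [0.707, 0.707, 0.0, 0.0]
force: [-0.6, 0.4, -1.1]
width: 0.026
finger_force: 79.3
time: 10.35
ee_pos: [0.4859, 0.2286, 0.0219]
orientation: [0.707, 0.707, -0.0, -0.0]
force: [0.5, -0.2, -1.9]
width: 0.026
finger_force: 79.2
time: 10.6
ee_pos: [0.4866, 0.2286, 0.0157]
orientation: [0.707, 0.707, 0.0, 0.0]
force: [0.4, -0.7, -1.3]
width: 0.026
finger_force: 79.2
```

```bash
python3 -m jog '[0,0,0.7,0,0,0,0,0,0.3,0,0,0,0,0,0.1,0,0,0,0,0,0.05,0,0,0,0,0,0,0,0,0]'
python3 -m jog '[0,0,0,0,0,0,0,0,0,0,0,0,0,0,0,0,0,0,0,0,0,0,0,0,0,0,0,0,0,0]' 1
python3 -m jog '[0,0,-0.5,0,0,0,0,0,-2,0,0,0,0,0,-4,0,0,0,0,0,-4,0,0,0,0,0,-4,0,0,0]'
python3 - <<'E'
from h import *
np.set_printoptions(precision=4,suppress=True)
C=cam("top");im=capture("top")
for l in ["nut_center","hook_grip","dish"]:
    for o in outline_of("top",l)[:3]:
        ys,xs=np.nonzero(o["pixels"]);print(l,o["p"],o["box"],ray(C,[[xs.mean(),ys.mean()]],.038 if l[0]=="n" else .02)[0])
print(ray(C,[(331,194.4)],.038))
togo([.573,-.15,.2],0)
E
```

```text
time: 11.02
ee_pos: [0.4864, 0.2288, 0.0043]
orientation: [0.707, 0.707, 0.0, 0.0]
force: [-1.6, -1.3, 3.4]
width: 0.0265
finger_force: 79.7
time: 11.43
ee_pos: [0.4863, 0.2288, 0.0036]
orientation: [0.707, 0.707, 0.0, -0.0]
force: [-0.2, -0.0, 0.4]
width: 0.0837
finger_force: 0.0
time: 11.85
ee_pos: [0.4857, 0.2286, 0.1504]
orientation: [0.707, 0.707, -0.0, -0.0]
force: [0.3, 0.2, 0.0]
width: 0.0854
finger_force: 0.0
nut_center 0.64 [139.3, 168.3, 184.4, 176.5] [0.653  0.3388 0.038 ]
nut_center 0.42 [211.4, 164.5, 240.3, 193.2] [0.6275 0.1484 0.038 ]
hook_grip 0.46 [253.3, 223.7, 259.8, 226.1] [0.4857 0.042  0.02  ]
dish 0.89 [144.0, 103.0, 199.1, 158.1] [0.8011 0.3074 0.02  ]
dish 0.73 [116.4, 204.9, 152.7, 244.5] [0.4765 0.4374 0.02  ]
dish 0.57 [127.9, 275.3, 153.2, 319.6] [0.2611 0.4173 0.02  ]
[[ 0.5707 -0.1882  0.038 ]]
t 12.05 turn wz 0.01 shift [-37.89   8.66  -5.01] tilt [ 0.0024  0.0009 -1.    ]
```

```bash
python3 -m jog '[-3.5,0.8,-0.6,0,0,0,-3.8,0.9,-0.6,0,0,0,-3.8,0.9,-0.6,0,0,0,-3.8,0.9,-0.6,0,0,0,-3.8,0.9,-0.6,0,0,0]'
python3 -m jog '[-3.8,0.9,-0.6,0,0,0,-3.8,0.8,-0.6,0,0,0,-3.8,0.8,-0.6,0,0,0,-3.8,0.8,0,0,0,0,-3.8,0.8,0,0,0,0]'
python3 -m jog '[0,0,0,0,0,0,0,0,0,0,0,0]'
python3 - <<'E'
from h import *
np.set_printoptions(precision=4,suppress=True)
C=cam("wrist");im=capture("wrist");save(im,"w5")
for o in outline_of("wrist","nut_center")[:2]:
    ys,xs=np.nonzero(o["pixels"]);print(o["p"],o["box"],len(xs),ray(C,[[xs.mean(),ys.mean()]],.036)[0])
print(proj(C,[[.5707,-.1882,.038]]),sense()["time"],sense()["ee_pos"])
E
```

```text
time: 12.47
ee_pos: [0.5297, 0.0401, 0.1774]
orientation: [0.707, 0.707, -0.001, -0.001]
force: [1.7, 0.7, 0.2]
width: 0.0854
finger_force: 0.0
time: 12.88
ee_pos: [0.5709, -0.1501, 0.1953]
orientation: [0.707, 0.707, -0.0, -0.001]
force: [0.5, -0.6, -0.4]
width: 0.0856
finger_force: 0.0
time: 13.05
ee_pos: [0.5707, -0.1498, 0.1946]
orientation: [0.708, 0.706, -0.001, -0.001]
force: [-0.5, 0.7, -0.2]
width: 0.0853
finger_force: 0.0
0.58 [239.9, 194.3, 268.6, 221.2] 413 [ 0.5725 -0.1839  0.036 ]
0.27 [155.1, 0.0, 203.0, 10.7] 389 [ 0.5094 -0.0022  0.036 ]
[[253.6576 215.0634]] 13.15 [ 0.5706 -0.1476  0.1953]
```

View pics/w5.png

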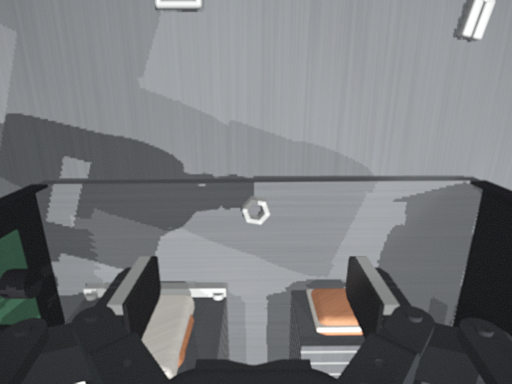

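The nut is at (257, 212) on the bare plate, well in front of both coils (tops at row 290 and below). I'll zoom in for its orientation.

Run:
```python
from h import *
im=cv2.imread("pics/w5.png")[187:237,225:290]
cv2.imwrite("pics/w5n.png",cv2.resize(im,None,fx=10,fy=10,interpolation=cv2.INTER_CUBIC))
```

```text
(no output)
```

View pics/w5n.png

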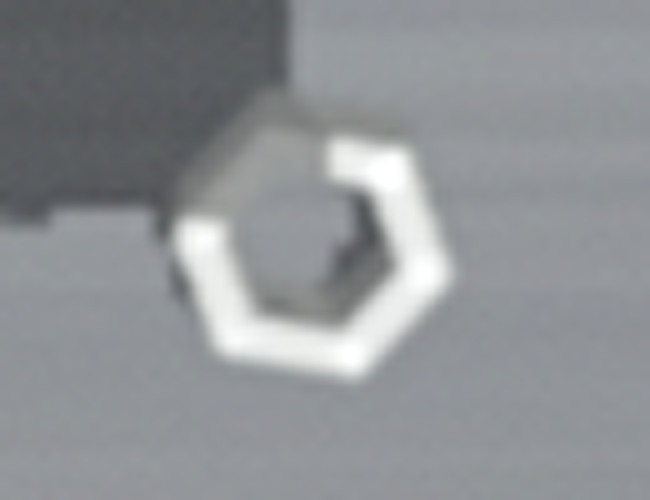

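The nut's corners sit at about 10°, 70° and 130° in the image, so a pair of flats faces world heading +20°. I'll turn the gripper to match.

Run:
```python
from h import *
C=cam("wrist");p=ray(C,[(256.5,211.9)],.038)[0];print(p)
togo([p[0],p[1],.031],20)
```

```text
[ 0.57358227 -0.18286511  0.038     ]
t 13.15 turn wz -20.0 shift [-3.42 -0.93 16.43] tilt [-0.0025  0.0012 -1.    ]
```

```bash
python3 -m jog '[0,0,0,0,0,-6.7,0,0,0,0,0,-6.7,0,0,0,0,0,-6.6,-1.8,-0.5,1,0,0,0,-1.8,-0.5,3.5,0,0,0]' 1
python3 -m jog '[0,0,3.8,0,0,0,0,0,3.8,0,0,0,0,0,2.5,0,0,0,0,0,1,0,0,0,0,0,0.6,0,0,0]'
python3 - <<'E'
from h import *
togo([.573,-.1845,.031],20)
E
```

```text
time: 13.57
ee_pos: [0.5762, -0.1842, 0.1551]
orientation: [0.572, 0.821, 0.001, 0.004]
force: [1.8, -0.9, 0.2]
width: 0.0854
finger_force: 0.0
time: 13.98
ee_pos: [0.5737, -0.1839, 0.0331]
orientation: [0.573, 0.82, -0.0, -0.001]
force: [0.1, -0.2, 0.9]
width: 0.0856
finger_force: 0.0
t 13.9833 turn wz 0.1 shift [-0.03 -0.08  0.21] tilt [-0.0026  0.0013 -1.    ]
```

```bash
python3 -m jog '[0,0,0.15,0,0,0,0,0,0,0,0,0]'
python3 -m jog '[0,0,0,0,0,0,0,0,0,0,0,0,0,0,0,0,0,0,0,0,0,0,0,0,0,0,0,0,0,0]' 0 50
python3 -m jog '[0,0,0,0,0,0,0,0,0,0,0,0,0,0,0,0,0,0]'
```

```text
time: 14.15
ee_pos: [0.5748, -0.185, 0.0341]
orientation: [0.573, 0.819, 0.0, 0.001]
force: [-0.3, -0.3, 0.2]
width: 0.0855
finger_force: 0.0
time: 14.57
ee_pos: [0.5743, -0.1855, 0.0335]
orientation: [0.574, 0.819, 0.0, 0.0]
force: [0.1, 0.1, 0.1]
width: 0.0255
finger_force: 0.1
time: 14.82
ee_pos: [0.5744, -0.1855, 0.0337]
orientation: [0.574, 0.819, 0.0, 0.0]
force: [-1.8, 0.1, 6.3]
width: 0.0215
finger_force: 48.7
```

```bash
python3 -m jog '[0,0,-1,0,0,0,0,0,-3,0,0,0,0,0,-4,0,0,0,0,0,-4,0,0,0,0,0,-4,0,0,0]'
python3 -m jog '[2.5,0.5,0,0,0,0,3.8,0.76,0,0,0,0,3.8,0.76,0,0,0,0,3.8,0.76,0,0,0,0,3.8,0.76,0,0,0,0]'
python3 -m jog '[3.8,0.76,0,0,0,0,3.8,0.76,0,0,0,0,3.8,0.76,0,0,0,0,3.8,0.76,0,0,0,0,3.8,0.76,0,0,0,0]'
python3 -m jog '[3.8,0.76,0,0,0,0,3.8,0.76,0,0,0,0,3.8,0.76,0,0,0,0,3.8,0.76,0,0,0,0,0,0,0,0,0,0]'
python3 - <<'E'
from h import *
np.set_printoptions(precision=4,suppress=True)
c=cam("top");print(ray(c,[(139.1,225.2)],.02))
C=cam("wrist");im=capture("wrist");save(im,"w6")
for o in outline_of("wrist","dish")[:3]:
    ys,xs=np.nonzero(o["pixels"]);print(o["p"],o["box"],len(xs),ray(C,[[xs.mean(),ys.mean()]],.02)[0])
print(proj(C,[[.48,.434,.02]]),sense()["ee_pos"],sense()["width"])
E
```

```text
time: 15.23
ee_pos: [0.5738, -0.1853, 0.1955]
orientation: [0.574, 0.819, 0.0, -0.0]
force: [0.9, 0.4, -0.5]
width: 0.022
finger_force: 49.1
time: 15.65
ee_pos: [0.5462, -0.0055, 0.1939]
orientation: [0.574, 0.819, 0.0, 0.0]
force: [0.7, 0.7, -0.3]
width: 0.0216
finger_force: 49.1
time: 16.07
ee_pos: [0.5169, 0.1863, 0.1939]
orientation: [0.574, 0.819, 0.0, 0.0]
force: [1.2, -1.6, 0.3]
width: 0.0214
finger_force: 49.1
time: 16.48
ee_pos: [0.4927, 0.3431, 0.1937]
orientation: [0.572, 0.82, 0.001, -0.0]
force: [-1.1, 0.2, -0.5]
width: 0.0216
finger_force: 49.1
[[0.4855 0.4188 0.02  ]]
0.81 [192.7, 1.8, 347.4, 162.4] 19657 [0.4776 0.4328 0.02  ]
0.71 [0.0, 0.0, 110.6, 158.2] 15631 [0.2851 0.3663 0.02  ]
0.71 [419.5, 218.7, 511.2, 361.3] 10758 [0.7781 0.2963 0.02  ]
[[273.6168  78.5904]] [0.4934 0.3389 0.1934] 0.02150182679800407
```

View pics/w6.png

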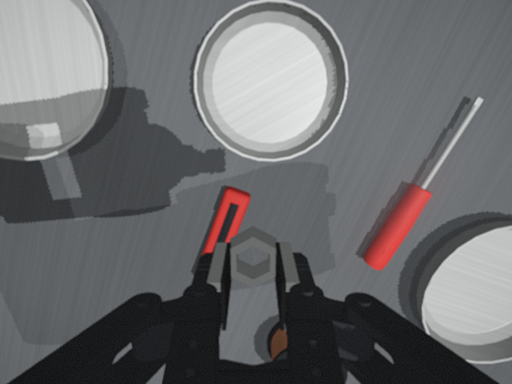

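The nut is held in the fingers, and the smallest dish is centred at (270, 80).

Run:
```python
from h import *
togo([.4776,.4328,.016],20)
```

```text
t 16.5833 turn wz 0.16 shift [ 9.37  1.72 17.74] tilt [ 0. -0. -1.]
```

```bash
python3 -m jog '[3,0.6,0,0,0,0,3.5,0.6,0,0,0,0,2.8,0.5,2,0,0,0,0,0,4,0,0,0,0,0,4,0,0,0]'
python3 -m jog '[0,0,3.5,0,0,0,0,0,2.5,0,0,0,0,0,1.2,0,0,0,0,0,0.4,0,0,0,0,0,0,0,0,0]'
python3 -m jog '[0,0,0.1,0,0,0,0,0,0.1,0,0,0,0,0,0,0,0,0]'
```

```text
time: 17.0
ee_pos: [0.4788, 0.4314, 0.0935]
orientation: [0.573, 0.819, 0.002, 0.001]
force: [1.2, 1.1, -0.4]
width: 0.0218
finger_force: 49.1
time: 17.42
ee_pos: [0.4789, 0.4303, 0.0173]
orientation: [0.574, 0.819, -0.0, -0.0]
force: [0.1, 0.3, 0.7]
width: 0.0217
finger_force: 49.1
time: 17.67
ee_pos: [0.4789, 0.4312, 0.0166]
orientation: [0.574, 0.819, 0.001, 0.0]
force: [-0.3, 1.1, -0.1]
width: 0.0218
finger_force: 49.1
```

```bash
python3 -m jog '[0,0,0.2,0,0,0,0,0,0.1,0,0,0,0,0,0,0,0,0]'
python3 -m jog '[0,0,0.1,0,0,0,0,0,0.1,0,0,0,0,0,0,0,0,0]'
```

```text
time: 17.92
ee_pos: [0.4785, 0.4312, 0.0128]
orientation: [0.573, 0.819, 0.0, 0.0]
force: [-1.1, -0.6, 5.1]
width: 0.0217
finger_force: 49.6
time: 18.17
ee_pos: [0.4785, 0.4312, 0.0126]
orientation: [0.573, 0.819, 0.001, 0.0]
force: [-5.2, -3.8, 23.0]
width: 0.0212
finger_force: 51.7
```

Contact with the dish floor. I'll back off slightly, open part way and lift.

```bash
python3 -m jog '[0,0,-0.15,0,0,0,0,0,0,0,0,0]'
python3 -m jog '[0,0,0,0,0,0,0,0,0,0,0,0,0,0,0,0,0,0,0,0,0,0,0,0]' 0.55
python3 -m jog '[0,0,-1,0,0,0,0,0,-3,0,0,0,0,0,-4,0,0,0,0,0,-4,0,0,0,0,0,-4,0,0,0]'
python3 -m jog '[-3,0,-1,0,0,0,-3,0,0,0,0,0,-3,0,0,0,0,0,-3,0,0,0,0,0,0,0,0,0,0,0]'
python3 - <<'E'
from h import *
a=capture("wrist");b=capture("side")
o=np.zeros((384,800,3),np.uint8);o[:,:400]=a[:,60:460];o[:,400:]=b[:,40:440];save(o,"fin");print(sense()["time"],sense()["width"])
E
```

```text
time: 18.33
ee_pos: [0.4786, 0.4312, 0.0127]
orientation: [0.573, 0.819, 0.001, 0.0]
force: [-2.7, -1.6, 12.7]
width: 0.0217
finger_force: 50.6
time: 18.67
ee_pos: [0.4782, 0.4309, 0.0113]
orientation: [0.573, 0.819, -0.0, -0.0]
force: [0.7, -0.1, -0.1]
width: 0.0471
finger_force: 0.0
time: 19.08
ee_pos: [0.478, 0.4307, 0.174]
orientation: [0.573, 0.819, -0.0, -0.0]
force: [-0.2, 0.6, -0.4]
width: 0.0469
finger_force: 0.0
time: 19.5
ee_pos: [0.5207, 0.3143, 0.1825]
orientation: [0.575, 0.818, -0.0, 0.0]
force: [0.0, -0.2, 0.2]
width: 0.0469
finger_force: 0.0
19.6 0.04712126206745488
```

View pics/fin.png

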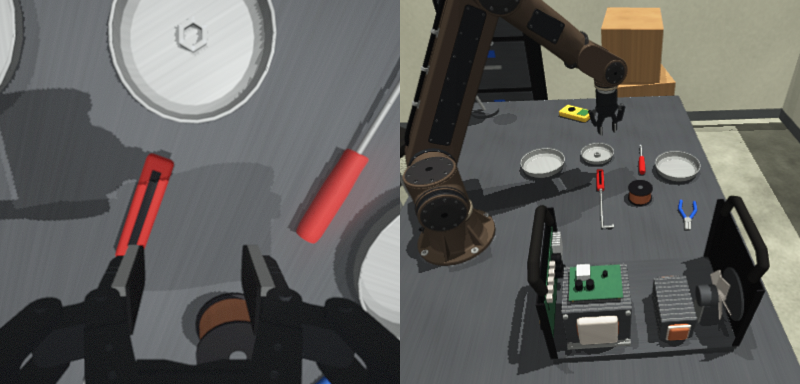

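The nut lies flat in the middle of the small dish at (192, 38). The hook lies flat on the bench, and the spool, pliers and screwdriver are where they were.

```bash
python3 -c "
from bench import *
print(job_done())"
```

```text
the job is handed in; nothing more can be done
None
```

I dragged the nut out with the hook, laid the hook flat on the bench, and lowered the nut into the smallest dish; the job was handed in at about 19.6 s with the pliers, screwdriver and spool unmoved.

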